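Sweep the bottle caps off the board into the baking tin

ROBOT

A 6-joint arm with a two-finger parallel gripper is mounted at the origin on the work surface. World frame = base frame: x ahead of the robot, y to its left, z up, the work surface at z = 0. Lengths are in m, angles in rad, forces in N, time in s.
With the tool pointing down it reaches from about 0.25 to 0.8 m from the base axis. Payload 8.5 kg.
Tool frame: the origin (TCP) lies between the finger pads; the fingertips stand 11 mm ahead of it and the grasp point (between the pads) lies 8 mm behind it; z points along the fingers, x is the direction in which the jaws open and shut, and the axes are right-handed (so a half turn about z gives the same grasp; the last joint's range is limited). The gripper opens to 85 mm and grips with 20 to 120 N. Pads are 22 mm wide; open, the fingers measure 114 mm over their backs; the gripper's body (76 mm by 85 mm) begins 54 mm behind the grasp point. The pads swing forward as they close: fully open they stand 13 mm farther back than shut.
Start: joints at [1.316, 0.238, -0.013, 1.319, 0, 1.571], TCP at [0.132, 0.508, 0.218] pointing down, gripper open.
Joint ranges: [-2.66, 2.66], [-1.03, 1.9], [-1.14, 1.46], [-1.82, 2.27], [-1.45, 1.34], [-3.14, 3.14]. Speed limits (rad/s): [2.22, 2.22, 2.79, 3.14, 3.14, 3.14].

INTERFACE

Orientations are given as a unit quaternion [x, y, z, w].
In Python, from station import ctrl gives the robot as it stands.
- The arm moves only by the tool apply_moves, never from a script. Its argument "motion" is a list of rows, each a list of 2 entries, a list of its own where there are three numbers: the shift along the tool's x, y, z in m, then the turn, a rotation vector about the tool's x, y, z in degrees. In form: [[[dx, dy, dz], [rx, ry, rz]], ...]. A call has 1 to 8 rows; each row shifts and turns the commanded pose from where the row before left it, along the tool's axes as they then stand; what a row does not reach is not made up. A row lasts 1/8 s, in which the tool goes at most 62.5 mm and 10.7 degrees, less where a joint would pass 70% of its speed; a pose out of reach is approached as far as the arm can. A call is refused whole if a number of a shift passes 0.0625 or a number of a turn 10.7, either way. A call with a gripper value outside its range is refused whole. "claw" is the gripper command: -1 is shut, 1 is fully open, values between are in proportion, set as the call begins (left out, the last holds). The fingers move at their own pace and stop on an object; "newtons" is the grip in N (left out, the last holds). Time passes only in rows, so rows that do not move let the fingers close. It gives the time, the measured TCP pose, the force and the opening at its end, in the units of the state.
- ctrl.state(): the state, without advancing time (a new reading comes with each control period).
- ctrl.snapshot(name): name is "scene" or "top"; returns a dict with "img" (384x512x3 uint8, red, green, blue), "mtx" (3x3 intrinsics, pixels), "rvec" (rotation vector, rad) and "tvec" (3), from world to camera coordinates, as OpenCV has them. Camera axes: x right, y down, z forward; pixel columns grow to the right and rows downward; lengths in m; the calibration is good to about 2 mm. A picture is of the moment at which its call begins. There is no depth.
- ctrl.job_done(): hands the job in, once; it reports no verdict.
The state is a dict: "t": time; "joints": joint angles; "qd": joint speeds; "joint_efforts": joint torques, N m; "ee_pos": TCP position; "eef_rot": TCP orientation; "force": force on the tool from outside, world axes, zero at the start; "torque": the same for the moment, N m; "finger_gap": opening from 0.0 (shut) to 1.0 (fully open).
Only numpy, scipy, OpenCV 4.12 (cv2) and the standard library are available. Lean on these libraries where they do the work, as an engineer would, in place of code of your own. Each camera call takes 0.05 s, during which the arm holds its last target.

TASK

The washed feeding-bottle screw caps have dried on the chopping board: with your fingertips, sweep all three over the board's edge into the aluminium baking tin that stands against it. Push them gently along the wood, do not pinch, squeeze or lift them, and leave the teat on the board, the mug, the glass bottle and the canister standing where they are.

Things in the scene. Friction and masses are not known exactly. Their poses are not given: they have to be found in the camera images.
- cap1: one of three identical white plastic feeding-bottle screw caps (a ribbed screw ring with its flat sealing disc in it): 44 mm diameter, 16 mm high, about 14 g. Lies flat on the board at the start. Origin at the cap's centre, half-way up (8 mm above its underside); z is its axis.
- cap2: one of three identical white plastic feeding-bottle screw caps (a ribbed screw ring with its flat sealing disc in it): 44 mm diameter, 16 mm high, about 14 g. Lies flat on the board at the start. Origin at the cap's centre, half-way up (8 mm above its underside); z is its axis.
- cap3: one of three identical white plastic feeding-bottle screw caps (a ribbed screw ring with its flat sealing disc in it): 44 mm diameter, 16 mm high, about 14 g. Lies flat on the board at the start. Origin at the cap's centre, half-way up (8 mm above its underside); z is its axis.
- board: the thick wooden chopping board on rubber feet, fixed for this job: 240 mm along its own x by 320 mm along its own y, its flat top 38 mm above the counter. Origin at its centre at counter level. Its y axis runs towards or away from the tin. The caps lie in two rows along its y axis, one nearer the robot and one farther (about 72 mm either side of its centre line); the teat stands on the board between the two rows.
- tin: the shallow open aluminium baking tin, fixed for this job, on the counter, its long side against one end of the board (sometimes the board's +y end, sometimes its -y end; gap about 4 mm): outside 280 mm along its own x by 210 mm along its own y, rim 34 mm high (4 mm lower than the board's top), walls and floor 3 mm thick. Its axes are parallel to the board's. Origin at its centre at counter level.
- teat: beige silicone bottle teat standing nipple up on the board, 51 mm tall, flange 46 mm across, very light. Origin at the centre of its underside. To be left alone.
- mug: white ceramic mug on the counter at the board's other end, opposite the tin, about 70 mm from the board: 80 mm across, 92 mm tall, handle reaching 77 mm from its axis and pointing roughly away from the robot. Origin at the centre of its underside. To be left alone.
- bottle: empty clear glass feeding bottle without its cap, standing on the counter beyond the board's far side: 60 mm across, 150 mm tall. Origin at the centre of its underside. To be left alone.
- canister: closed formula canister with a plastic lid, standing on the counter beyond the board's far side: 103 mm across, 131 mm tall. Origin at the centre of its underside. To be left alone.
Not all that is in view belongs to the job. Leave any red look-alike of the cap1 alone. What is shaped like the cap3 but black is not meant.

How it is judged:
By the outcome, as a careful person would: the job done as asked, in the order asked, and still so for the second after the job is handed in, with the robot touching nothing.
It also fails if it takes over 51 s, if anything falls off the work surface, if the arm or the gripper's body presses on something with over 40 N, if the wrist force passes 120 N, or if a joint passes its speed limit or range.

## Working session

There is one attempt and no reset: what is moved stays moved. The work goes in short steps, Python scripts to look and compute and a tool call to move; the robot and the scene stay as the last step left them, time stands still between calls to the robot, and variables do not carry over. Pictures are saved under pics/ and viewed, and the job is handed in when it is done.

Besides the shell and the picture viewer there is one more tool, called after "Request:" in YAML: its name, and indented under it one key for each argument. apply_moves: Moves the arm, as the interface text tells. Its arguments: {"type":"object","properties":{"motion":{"type":"array","items":{"type":"array"}},"claw":{"type":"number"},"newtons":{"type":"number"}},"required":["motion"]}

```bash
mkdir -p pics; ls; python3 - <<'E'
from station import ctrl
import cv2,pickle
s=ctrl.state();print(s)
d={}
for n in("scene","top"):
    r=ctrl.snapshot(n);d[n]=r
    cv2.imwrite(f"pics/{n}0.png",r["img"][:,:,::-1]);print(n,r["mtx"],r["rvec"],r["tvec"])
pickle.dump(d,open("s0.pkl","wb"))
E
```

```text
pics
{'t': 0.0, 'joints': array([ 1.31599497e+00,  2.38745730e-01, -1.42389550e-02,  1.31919473e+00,
       -1.91404670e-05,  1.57085499e+00]), 'qd': array([-1.47014327e-03, -2.19950325e-04, -8.10127547e-04, -1.54760764e-03,
        9.68490480e-04, -1.33974537e-05]), 'joint_efforts': array([ 8.49759581e-04, -5.38775897e+01,  3.46437478e+01,  1.84513803e-02,
       -6.88719865e-05,  4.35960089e-05]), 'ee_pos': array([0.13222679, 0.50763698, 0.21780198]), 'eef_rot': array([ 7.91236169e-01,  6.11510300e-01, -5.41296955e-04,  4.30490254e-04]), 'force': array([-0.02523778, -0.37672434,  0.7957865 ]), 'torque': array([ 0.0048356 , -0.08895301, -0.03300473]), 'finger_gap': 1.0018537644961545}
scene [[420.59267456   0.         255.41909398]
 [  0.         420.59267456 200.36121736]
 [  0.           0.           1.        ]] [ 1.90946157  1.51142658 -0.6145631 ] [-0.16445237 -0.33228112  1.31966309]
top [[416.45467227   0.         250.6878461 ]
 [  0.         416.45467227 193.68835241]
 [  0.           0.           1.        ]] [ 2.14243964 -2.18946705  0.14758204] [0.02678015 0.58931331 0.82327689]
```

View pics/scene0.png

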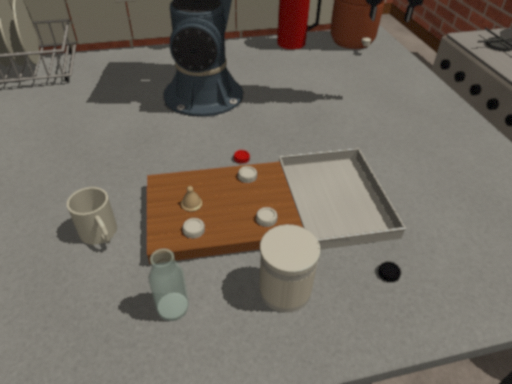

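View pics/top0.png

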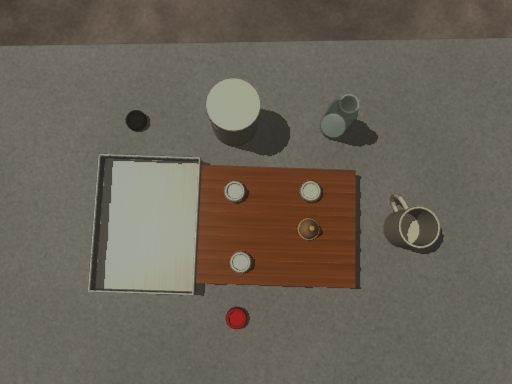

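Candidates in the top view: white caps at about (234,191), (310,191) and (240,262). Not meant are the red look-alike (236,318), the black look-alike (137,121) and the teat (308,229). The tin is on the left and the mug on the right. Next I measure.

```bash
cat > h.py <<'E'
import numpy as np,cv2
def ray(r,uv,z):
    R,_=cv2.Rodrigues(np.array(r["rvec"],float));t=np.array(r["tvec"],float).ravel()
    d=R.T@np.linalg.inv(r["mtx"])@np.array([uv[0],uv[1],1.]);c=-R.T@t
    return c+d*(z-c[2])/d[2]
def proj(r,p):
    return cv2.projectPoints(np.array(p,float).reshape(-1,1,3),np.array(r["rvec"],float),np.array(r["tvec"],float),r["mtx"],None)[0].reshape(-1,2)
def board(r,zt=.038):
    h=cv2.cvtColor(r["img"],cv2.COLOR_RGB2HSV)
    m=cv2.inRange(h,(2,120,40),(18,255,255))
    n,l,s,c=cv2.connectedComponentsWithStats(m);k=1+np.argmax(s[1:,4])
    m=(l==k).astype(np.uint8)
    cs,_=cv2.findContours(m,cv2.RETR_EXTERNAL,cv2.CHAIN_APPROX_NONE)
    return m,max(cs,key=cv2.contourArea)
def caps(r,z=.054):
    h=cv2.cvtColor(r["img"],cv2.COLOR_RGB2HSV)
    m=cv2.inRange(h,(0,0,125),(180,60,255))
    n,l,s,c=cv2.connectedComponentsWithStats(m)
    return [(c[i].round(1),s[i,4],s[i,2:4],ray(r,c[i],z).round(4)) for i in range(1,n) if 40<s[i,4]<1200]
E
python3 - <<'E'
import pickle;from h import *
d=pickle.load(open("s0.pkl","rb"))
for n in d:
    print(n,"cam",ray(d[n],(0,0),0)*0)
    for c in caps(d[n]):print(c)
r=d["top"];m,c=board(r)
rect=cv2.minAreaRect(c);b=cv2.boxPoints(rect)
P=np.array([ray(r,p,.038) for p in b]);print(P.round(4),np.linalg.norm(np.diff(P,axis=0),axis=1), P.mean(0))
print("teat",ray(r,(308,230),.038)); 
for q in [(101,156),(199,158),(194,293),(91,291)]:print("tin",ray(r,q,.034))
print("red",ray(r,(236,318),.0))
print("canister",ray(r,(234,105),.131),"bottle",ray(r,(348,103),.150),"mug",ray(r,(418,228),.092))
i=cv2.resize(r["img"][150:340,80:370],None,fx=2.7,fy=2.7,interpolation=2);cv2.imwrite("pics/crop0.png",i[:,:,::-1])
print("base",proj(d["scene"],[[0,0,0],[.132,.508,.2]]))
E
```

```text
scene cam [-0. -0. -0.]
(array([15.3, 16.4]), np.int32(122), array([ 9, 38], dtype=int32), array([-0.6183, -0.6191,  0.054 ]))
(array([ 1.8, 28.2]), np.int32(50), array([ 6, 22], dtype=int32), array([-0.5126, -0.6492,  0.054 ]))
(array([485.9,  51.4]), np.int32(974), array([62, 49], dtype=int32), array([0.0104, 0.9859, 0.054 ]))
(array([50.8, 65.6]), np.int32(102), array([11, 17], dtype=int32), array([-0.1794, -0.4511,  0.054 ]))
(array([40.9, 71.1]), np.int32(81), array([10, 15], dtype=int32), array([-0.1476, -0.4769,  0.054 ]))
(array([247.8, 172.9]), np.int32(181), array([18, 14], dtype=int32), array([0.4585, 0.0383, 0.054 ]))
(array([267. , 215.3]), np.int32(245), array([20, 17], dtype=int32), array([0.5991, 0.047 , 0.054 ]))
(array([193.6, 226.8]), np.int32(285), array([21, 18], dtype=int32), array([ 0.5973, -0.106 ,  0.054 ]))
(array([165.2, 279.1]), np.int32(116), array([17, 15], dtype=int32), array([ 0.7121, -0.173 ,  0.054 ]))
(array([471.7, 376.8]), np.int32(321), array([36, 17], dtype=int32), array([0.9965, 0.2647, 0.054 ]))
(array([434.2, 374.7]), np.int32(62), array([ 8,
[... 808 characters left out ...]
61.8]), np.int32(296), array([20, 20], dtype=int32), array([0.4524, 0.0386, 0.054 ]))
[[ 0.4124  0.1284  0.038 ]
 [ 0.6527  0.1189  0.038 ]
 [ 0.6353 -0.2118  0.038 ]
 [ 0.3947 -0.1911  0.038 ]] [0.24050126 0.33116641 0.2415129 ] [ 0.52379597 -0.03887344  0.038     ]
teat [ 0.51246991 -0.10111506  0.038     ]
tin [0.67532234 0.3232464  0.034     ]
tin [0.66709492 0.11997144 0.034     ]
tin [0.39187933 0.13206145 0.034     ]
tin [0.40074821 0.33745485 0.034     ]
red [0.33530947 0.04966929 0.        ]
canister [0.74664711 0.04312816 0.131     ] bottle [ 0.74018659 -0.16694868  0.15      ] mug [ 0.5099631  -0.30430679  0.092     ]
base [[203.00612316  94.45918344]
 [385.04133974  35.51066344]]
```

View pics/crop0.png

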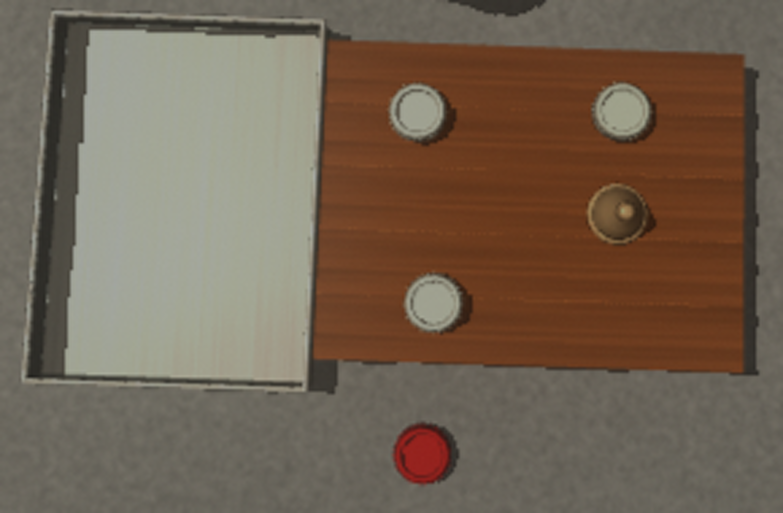

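The crop confirms the three white caps on the board; the red cap at (236,318) lies off it. I push with a slightly open finger pair acting as a cradle, jaw axis across the push direction. First I turn about 78° and set the gap.

Request:
apply_moves:
  motion:
    - [[0,0,0],[0,0,9.75]]
    - [[0,0,0],[0,0,9.75]]
    - [[0,0,0],[0,0,9.75]]
    - [[0,0,0],[0,0,9.75]]
    - [[0,0,0],[0,0,9.75]]
    - [[0,0,0],[0,0,9.75]]
    - [[0,0,0],[0,0,9.75]]
    - [[0,0,0],[0,0,9.75]]
  claw: -0.53
  newtons: 20

```text
t: 1.1
ee_pos: [0.1323, 0.5077, 0.218]
eef_rot: [1.0, -0.025, -0.0, 0.0]
force: [-0.2, -0.3, -0.2]
finger_gap: 0.235
```

Request:
apply_moves:
  motion:
    - [[0.0408,0.0402,0],[0,0,0]]
    - [[0.0408,0.0402,0],[0,0,0]]
    - [[0.0408,0.0402,0],[0,0,0]]
    - [[0.0408,0.0402,0],[0,0,0]]
    - [[0.0408,0.0402,0],[0,0,0]]
    - [[0.0408,0.0402,0],[0,0,0]]
    - [[0.0408,0.0402,0],[0,0,0]]
    - [[0.0408,0.0402,0],[0,0,0]]

```text
t: 2.1
ee_pos: [0.4447, 0.1703, 0.2183]
eef_rot: [1.0, -0.023, -0.0, 0.0]
force: [1.3, 1.3, -0.8]
finger_gap: 0.233
```

Request:
apply_moves:
  motion:
    - [[0.0408,0.0402,0],[0,0,0]]
    - [[0.0408,0.0402,0],[0,0,0]]
    - [[0.0408,0.0402,0],[0,0,0]]
    - [[0.0408,0.0402,0],[0,0,0]]
    - [[0,0,0],[0,0,0]]
    - [[0,0,0],[0,0,0]]

```text
t: 2.85
ee_pos: [0.5991, 0.0038, 0.2177]
eef_rot: [1.0, -0.023, -0.001, -0.0]
force: [-0.8, -0.1, 0.9]
finger_gap: 0.236
```

Request:
apply_moves:
  motion:
    - [[-0.002,0.002,0.04],[0,0,0]]
    - [[0,0,0.04],[0,0,0]]
    - [[0,0,0.03],[0,0,0]]
    - [[0,0,0.02],[0,0,0]]
    - [[0,0,0.015],[0,0,0]]
    - [[0,0,0.01],[0,0,0]]
    - [[0,0,0],[0,0,0]]

```text
t: 3.72
ee_pos: [0.5971, 0.0023, 0.0632]
eef_rot: [1.0, -0.022, -0.0, 0.0]
force: [-0.8, 0.6, -0.1]
finger_gap: 0.234
```

```bash
cat > look.py <<'E'
from station import ctrl;from h import *;import sys
k=sys.argv[1]
a=ctrl.snapshot("top");b=ctrl.snapshot("scene")
A=cv2.resize(a["img"][60:330,80:460],None,fx=1.45,fy=1.45,interpolation=2);B=cv2.resize(b["img"][130:330,60:420],None,fx=1.45,fy=1.45,interpolation=2)[:200*2]
w=max(A.shape[1],B.shape[1]);f=lambda i:cv2.copyMakeBorder(i,0,0,0,w-i.shape[1],0)
o=np.vstack([f(A),f(B)[:600-A.shape[0]]]);cv2.imwrite(f"pics/l{k}.png",o[:,:,::-1])
for n,r in(("top",a),("scene",b)):
    for z in(.054,.019):
        print(n,z,[c[3][:2].tolist() for c in caps(r,z) if .38<c[3][0]<.69 and -.2<c[3][1]<.35 and 120<c[1]<400])
s=ctrl.state();print(s["t"],s["ee_pos"].round(4),s["force"].round(1))
E
python3 look.py 1
```

```text
top 0.054 []
top 0.019 []
scene 0.054 [[0.6003, 0.0463]]
scene 0.019 [[0.5685, 0.0561]]
3.825 [0.5978 0.0021 0.0641] [-1.2  0.3  0.3]
```

View pics/l1.png

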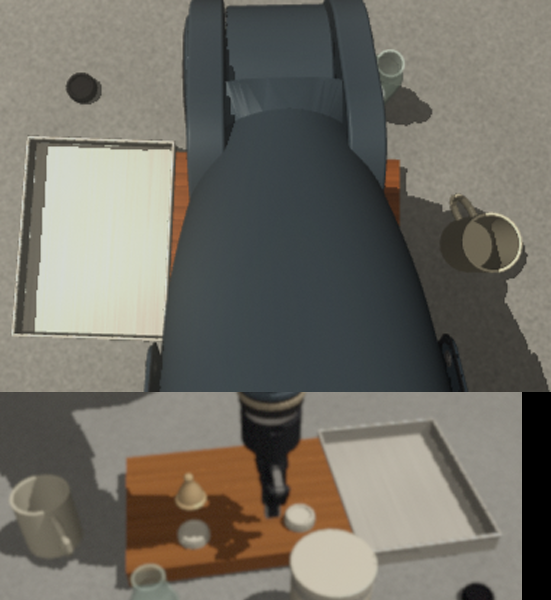

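The scene view shows the fingers just behind the far-row cap near the tin, clear of the canister. Down 7 mm, then push.

Request:
apply_moves:
  motion:
    - [[0,0,0.007],[0,0,0]]
    - [[0,-0.01,0],[0,0,0]]
    - [[0,-0.01,0],[0,0,0]]
    - [[0,-0.01,0],[0,0,0]]
    - [[0,-0.01,0],[0,0,0]]
    - [[0,-0.01,0],[0,0,0]]
    - [[0,-0.01,0],[0,0,0]]
    - [[0,-0.01,0],[0,0,0]]

```text
t: 4.82
ee_pos: [0.6006, 0.0726, 0.0564]
eef_rot: [1.0, -0.023, 0.0, 0.0]
force: [-0.4, -0.7, -0.3]
finger_gap: 0.235
```

```bash
python3 look.py 2
```

```text
top 0.054 [[0.5932, -0.1061]]
top 0.019 [[0.5977, -0.1117]]
scene 0.054 [[0.4602, 0.0377], [0.5945, 0.0496], [0.6104, -0.1067]]
scene 0.019 [[0.4207, 0.047], [0.5624, 0.0596], [0.5791, -0.1054]]
4.925 [0.6007 0.073  0.0564] [ 0.1 -0.5  0.4]
```

View pics/l2.png

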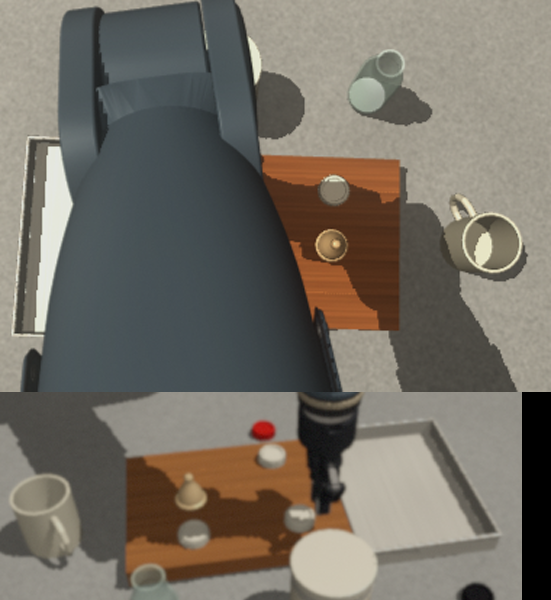

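The cap has not moved, so I check where the fingertips really are.

```bash
python3 - <<'E'
from station import ctrl;from h import *
b=ctrl.snapshot("scene")
p=ctrl.state()["ee_pos"]
im=b["img"].copy()
for dz in(0,-.011):
  q=proj(b,[p+[0,0,dz]]);print(q)
x0,y0=230,120
I=cv2.resize(im[120:240,230:350],None,fx=5,fy=5,interpolation=cv2.INTER_CUBIC)
I=cv2.convertScaleAbs(I,alpha=2.0)
for dz,c in((0,(255,0,0)),(-.011,(0,255,0))):
  q=(proj(b,[p+[0,0,dz]])[0]-[x0,y0])*5;cv2.circle(I,tuple(int(v) for v in q),4,c,1)
cv2.imwrite("pics/z3.png",I[:,:,::-1])
E
```

```text
[[279.01407909 213.09255842]]
[[278.71415037 216.71055518]]
```

View pics/z3.png

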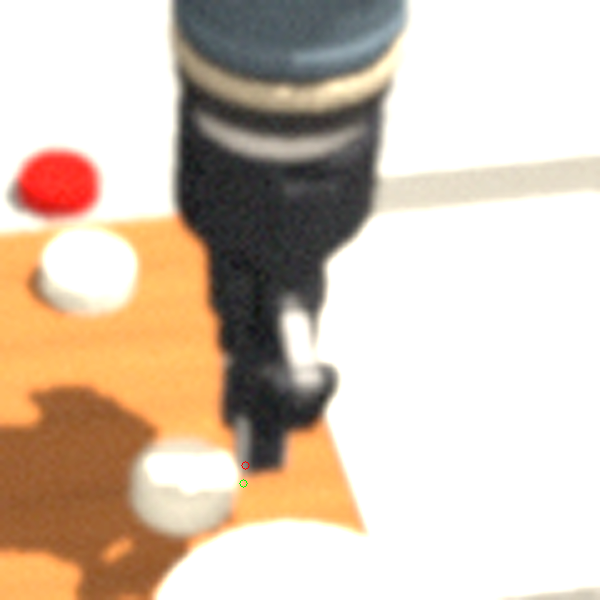

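```bash
python3 - <<'E'
from station import ctrl;from h import *
b=ctrl.snapshot("scene");p=ctrl.state()["ee_pos"]
# finger tip bottom px (left corner 238,466; right 285,468 in zoom)
for x in(.605,.610,.617,.625):
  for u,v in((240,462),(262,472),(285,468)):
    px=(230+u/5,120+v/5)
    # point on ray with given x
    a=ray(b,px,0);c=ray(b,px,.2);t=(x-a[0])/(c[0]-a[0]);print(x,(u,v),(a+t*(c-a)).round(4))
print(p)
E
```

```text
0.605 (240, 462) [0.605  0.0686 0.0638]
0.605 (262, 472) [0.605  0.0786 0.0555]
0.605 (285, 468) [0.605  0.0886 0.0556]
0.61 (240, 462) [0.61   0.0668 0.0693]
0.61 (262, 472) [0.61   0.0768 0.061 ]
0.61 (285, 468) [0.61   0.0867 0.0611]
0.617 (240, 462) [0.617  0.0644 0.0769]
0.617 (262, 472) [0.617  0.0742 0.0688]
0.617 (285, 468) [0.617  0.084  0.0689]
0.625 (240, 462) [0.625  0.0616 0.0856]
0.625 (262, 472) [0.625  0.0713 0.0776]
0.625 (285, 468) [0.625  0.0809 0.0777]
[0.60056159 0.07204776 0.05636399]
```

The tips ride about 10 mm higher at this opening than I assumed, so they passed over the cap. I lift, go back behind it, then feel down gently to find the true tip height.

Request:
apply_moves:
  motion:
    - [[0,0,-0.015],[0,0,0]]
    - [[0,0,-0.015],[0,0,0]]
    - [[0,0.025,0],[0,0,0]]
    - [[0,0.03,0],[0,0,0]]
    - [[0,0.02,0.01],[0,0,0]]
    - [[0,0,0.015],[0,0,0]]
    - [[0,0,0.007],[0,0,0]]
    - [[0,0,0],[0,0,0]]

```text
t: 6.02
ee_pos: [0.5966, -0.0023, 0.0534]
eef_rot: [1.0, -0.022, -0.001, 0.0]
force: [0.9, 0.8, 0.2]
finger_gap: 0.235
```

Request:
apply_moves:
  motion:
    - [[0,0,0.003],[0,0,0]]
    - [[0,0,0.002],[0,0,0]]
    - [[0,0,0],[0,0,0]]

```text
t: 6.4
ee_pos: [0.5972, -0.0028, 0.0494]
eef_rot: [1.0, -0.023, -0.0, 0.0]
force: [-0.0, -0.4, -0.6]
finger_gap: 0.234
```

```bash
cat > zoom.py <<'E'
from station import ctrl;from h import *;import sys
k,x0,y0,w,h=sys.argv[1],*map(int,sys.argv[2:6])
b=ctrl.snapshot("scene");s=ctrl.state();p=s["ee_pos"];print(s["t"],p.round(4),s["force"].round(1))
f=min(800/w,600/h)*.99
I=cv2.convertScaleAbs(cv2.resize(b["img"][y0:y0+h,x0:x0+w],None,fx=f,fy=f,interpolation=cv2.INTER_CUBIC),alpha=1.6)
cv2.imwrite(f"pics/{k}.png",I[:,:,::-1])
print([(c[0].tolist(),c[3][:2].tolist()) for c in caps(b,.054) if .38<c[3][0]<.69 and -.2<c[3][1]<.35 and 100<c[1]<400])
E
python3 zoom.py z4 200 120 140 110
```

```text
6.45 [ 0.5972 -0.0029  0.0495] [ 0.3 -0.7  1.2]
[([266.8, 215.8], [0.6004, 0.0462])]
```

View pics/z4.png

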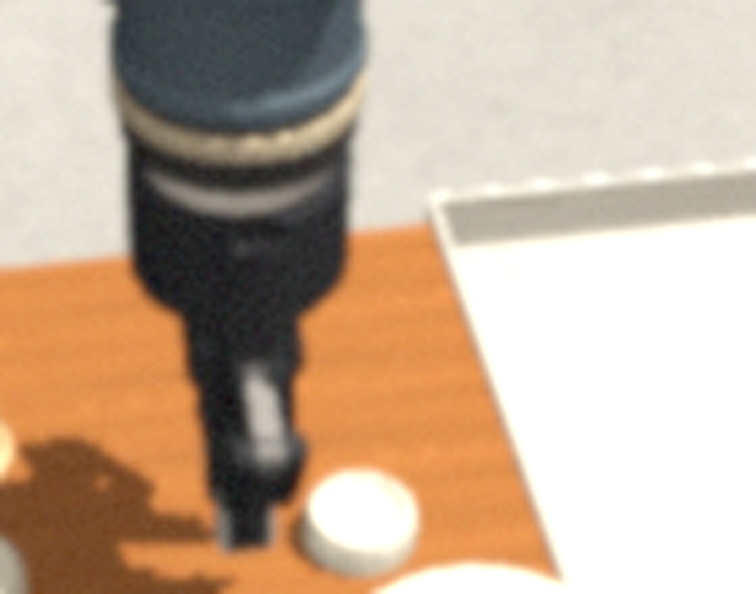

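Request:
apply_moves:
  motion:
    - [[0,0,0.002],[0,0,0]]
    - [[0,0,0],[0,0,0]]

```text
t: 6.7
ee_pos: [0.5971, -0.003, 0.0473]
eef_rot: [1.0, -0.023, -0.0, 0.0]
force: [1.0, 0.8, -0.5]
finger_gap: 0.233
```

Request:
apply_moves:
  motion:
    - [[0,0,0.002],[0,0,0]]
    - [[0,0,0],[0,0,0]]

```text
t: 6.95
ee_pos: [0.5971, -0.003, 0.0452]
eef_rot: [1.0, -0.023, -0.0, 0.0]
force: [0.7, -0.6, 0.8]
finger_gap: 0.231
```

```bash
python3 zoom.py z5 200 120 140 110
```

```text
7.0 [ 0.5971 -0.003   0.0453] [-0.2  0.4  0.6]
[([266.8, 215.8], [0.6005, 0.0462])]
```

View pics/z5.png

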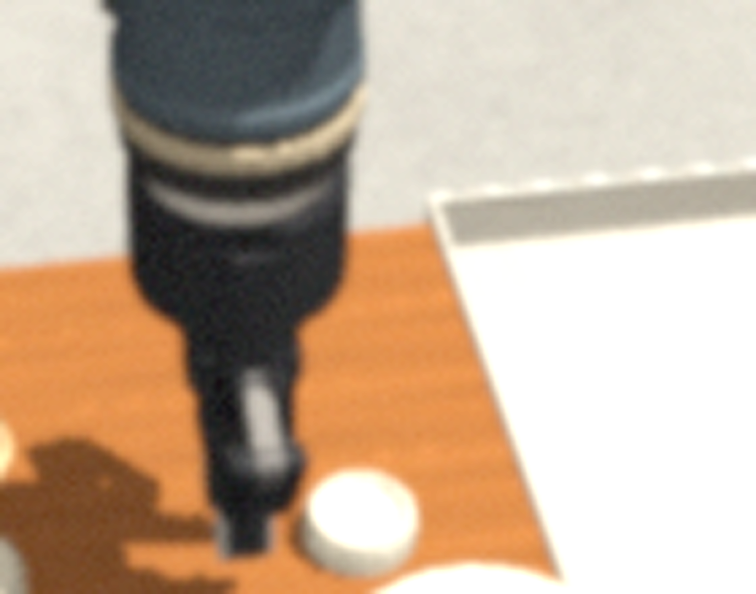

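```bash
python3 - <<'E'
import pickle;from h import *
b=pickle.load(open("s0.pkl","rb"))["scene"]
for x in(.607,.612,.62):
  for z in(.038,.045,.052): 
    q=proj(b,[[x,-.003,z]])[0]; print(x,z,q.round(1),((q-[200,120])*5.4).round())
E
```

```text
0.607 0.038 [244.4 227.2] [240. 579.]
0.607 0.045 [244.4 224.9] [240. 566.]
0.607 0.052 [244.4 222.6] [240. 554.]
0.612 0.038 [245.  228.9] [243. 588.]
0.612 0.045 [245.  226.7] [243. 576.]
0.612 0.052 [245.  224.4] [243. 564.]
0.62 0.038 [245.8 231.8] [247. 604.]
0.62 0.045 [245.8 229.5] [247. 591.]
0.62 0.052 [245.8 227.2] [247. 579.]
```

Request:
apply_moves:
  motion:
    - [[0,0,0.002],[0,0,0]]
    - [[0,0,0.001],[0,0,0]]
    - [[0,0,0],[0,0,0]]

```text
t: 7.38
ee_pos: [0.5971, -0.003, 0.0423]
eef_rot: [1.0, -0.023, -0.0, 0.0]
force: [-0.7, -0.1, -0.1]
finger_gap: 0.237
```

Request:
apply_moves:
  motion:
    - [[0,0,0.002],[0,0,0]]
    - [[0,0,0],[0,0,0]]

```text
t: 7.62
ee_pos: [0.5971, -0.003, 0.0402]
eef_rot: [1.0, -0.023, -0.0, 0.0]
force: [0.8, -0.6, 0.3]
finger_gap: 0.234
```

Request:
apply_moves:
  motion:
    - [[0,0,0.002],[0,0,0]]
    - [[0,0,0],[0,0,0]]

```text
t: 7.88
ee_pos: [0.5971, -0.003, 0.0383]
eef_rot: [1.0, -0.023, -0.0, 0.0]
force: [-0.7, 0.1, -0.0]
finger_gap: 0.236
```

Request:
apply_moves:
  motion:
    - [[0,0,0.002],[0,0,0]]
    - [[0,0,0],[0,0,0]]

```text
t: 8.12
ee_pos: [0.5971, -0.003, 0.0362]
eef_rot: [1.0, -0.023, -0.0, 0.0]
force: [-0.1, -0.3, -0.2]
finger_gap: 0.239
```

```bash
python3 zoom.py z6 200 140 140 100
```

```text
8.175 [ 0.5971 -0.003   0.0363] [ 0.8 -0.9  0.8]
[([266.8, 215.8], [0.6004, 0.0462])]
```

View pics/z6.png

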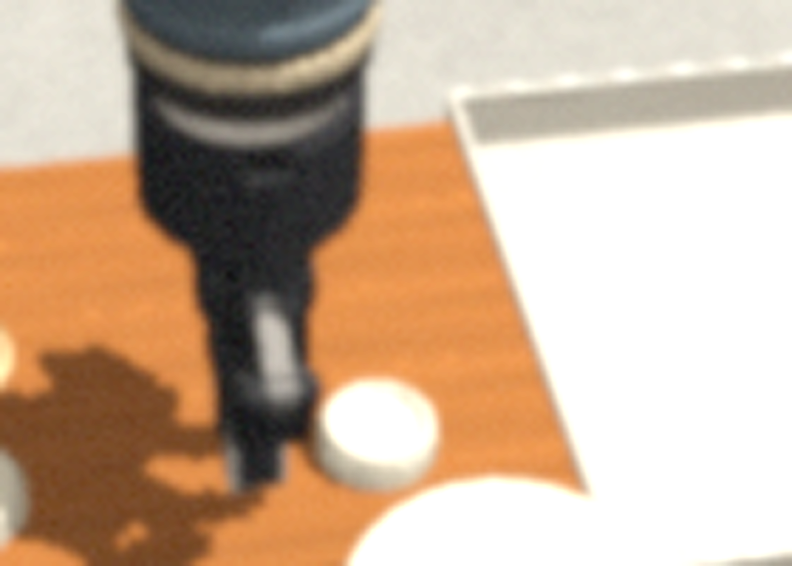

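Request:
apply_moves:
  motion:
    - [[0,0,0.002],[0,0,0]]
    - [[0,0,0],[0,0,0]]

```text
t: 8.43
ee_pos: [0.5971, -0.003, 0.0342]
eef_rot: [1.0, -0.023, -0.0, 0.0]
force: [-0.1, 0.2, 0.3]
finger_gap: 0.233
```

Request:
apply_moves:
  motion:
    - [[0,-0.008,0],[0,0,0]]
    - [[0,-0.008,0],[0,0,0]]
    - [[0,-0.008,0],[0,0,0]]
    - [[0,-0.008,0],[0,0,0]]

```text
t: 8.93
ee_pos: [0.5987, 0.0297, 0.0344]
eef_rot: [1.0, -0.023, 0.0, 0.0]
force: [-0.3, -0.1, -0.4]
finger_gap: 0.232
```

```bash
python3 zoom.py z7 200 140 140 100
```

```text
8.975 [0.5987 0.0305 0.0344] [-0.5  0.3 -0.8]
[([194.4, 231.8], [0.611, -0.1063])]
```

View pics/z7.png

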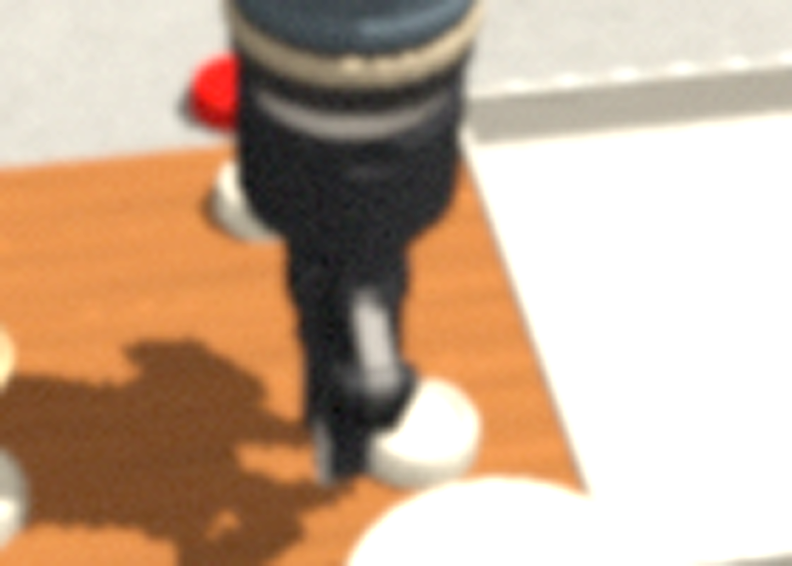

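Now the cap moves, with the expected 30 mm offset between cap and TCP. The tips are above the board top, so they clear the rim. I keep pushing.

Request:
apply_moves:
  motion:
    - [[0,-0.01,0],[0,0,0]]
    - [[0,-0.01,0],[0,0,0]]
    - [[0,-0.01,0],[0,0,0]]
    - [[0,-0.01,0],[0,0,0]]
    - [[0,-0.01,0],[0,0,0]]
    - [[0,-0.01,0],[0,0,0]]
    - [[0,-0.01,0],[0,0,0]]
    - [[0,-0.01,0],[0,0,0]]

```text
t: 9.98
ee_pos: [0.6023, 0.1096, 0.0344]
eef_rot: [1.0, -0.023, 0.0, 0.0]
force: [0.0, -0.7, -0.3]
finger_gap: 0.234
```

```bash
python3 zoom.py z8 200 120 200 150
```

```text
10.025 [0.6024 0.1106 0.0344] [-0.2 -0.1 -0.4]
[([247.7, 173.4], [0.4603, 0.0376]), ([191.9, 229.9], [0.6049, -0.1106])]
```

View pics/z8.png

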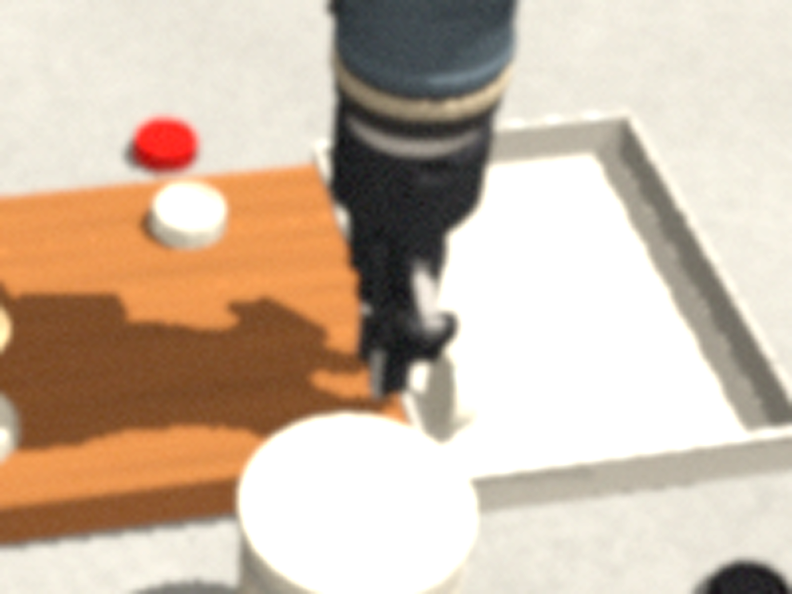

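The cap has tipped over the rim and leans there. I push on to clear it.

Request:
apply_moves:
  motion:
    - [[0,-0.01,0],[0,0,0]]
    - [[0,-0.01,0],[0,0,0]]
    - [[0,-0.01,0],[0,0,0]]
    - [[0,-0.01,0],[0,0,0]]
    - [[0,-0.01,0],[0,0,0]]
    - [[0,-0.01,0],[0,0,0]]
    - [[0,0,0],[0,0,0]]

```text
t: 10.9
ee_pos: [0.605, 0.1696, 0.0343]
eef_rot: [1.0, -0.022, 0.0, 0.0]
force: [0.5, 0.1, 0.2]
finger_gap: 0.232
```

```bash
python3 zoom.py z9 200 120 200 150
```

```text
10.95 [0.605  0.1691 0.0343] [-0.1 -0.9  0.6]
[([247.7, 173.4], [0.4604, 0.0376]), ([192.5, 229.3], [0.6035, -0.1091])]
```

View pics/z9.png

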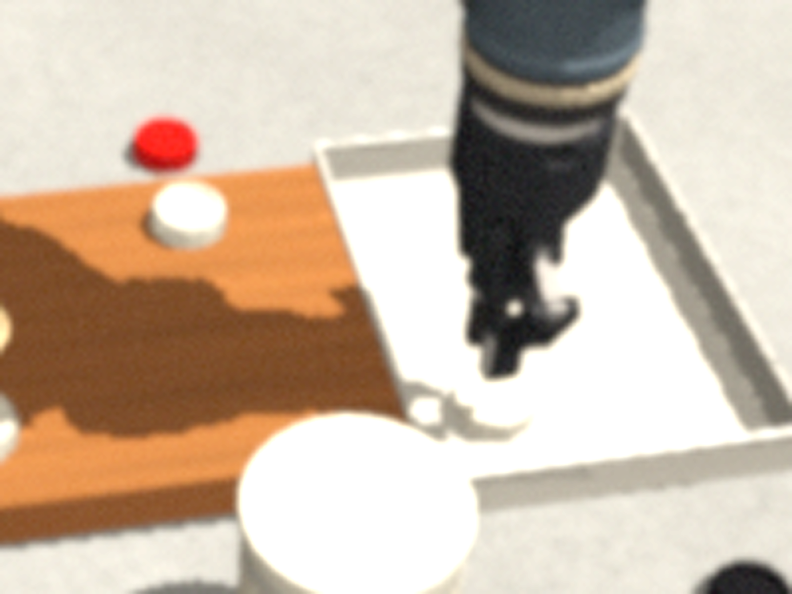

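The first cap lies in the tin. I lift and go behind the other far-row cap.

Request:
apply_moves:
  motion:
    - [[0,0,-0.04],[0,0,0]]
    - [[0,0,-0.06],[0,0,0]]
    - [[0,0.053,-0.01],[0,0,0]]
    - [[0,0.053,0],[0,0,0]]
    - [[0,0.053,0],[0,0,0]]
    - [[0,0.053,0],[0,0,0]]
    - [[0,0.053,0],[0,0,0]]
    - [[0,0.055,0],[0,0,0]]

```text
t: 11.95
ee_pos: [0.5901, -0.1529, 0.1446]
eef_rot: [1.0, -0.023, 0.0, 0.0]
force: [1.2, 0.1, -0.6]
finger_gap: 0.234
```

Request:
apply_moves:
  motion:
    - [[0,0,0],[0,0,0]]
    - [[0,0,0],[0,0,0]]

```text
t: 12.2
ee_pos: [0.5902, -0.1511, 0.1444]
eef_rot: [1.0, -0.023, -0.0, -0.0]
force: [-0.3, -0.1, 0.8]
finger_gap: 0.236
```

```bash
python3 look.py 10
```

```text
top 0.054 [[0.5916, -0.106], [0.4523, 0.0389]]
top 0.019 [[0.596, -0.1116], [0.4509, 0.0394]]
scene 0.054 [[0.4591, 0.038], [0.5978, -0.1062]]
scene 0.019 [[0.4195, 0.0474], [0.5659, -0.1048]]
12.3 [ 0.5905 -0.15    0.1444] [ 0.3  0.3 -0.4]
```

View pics/l10.png

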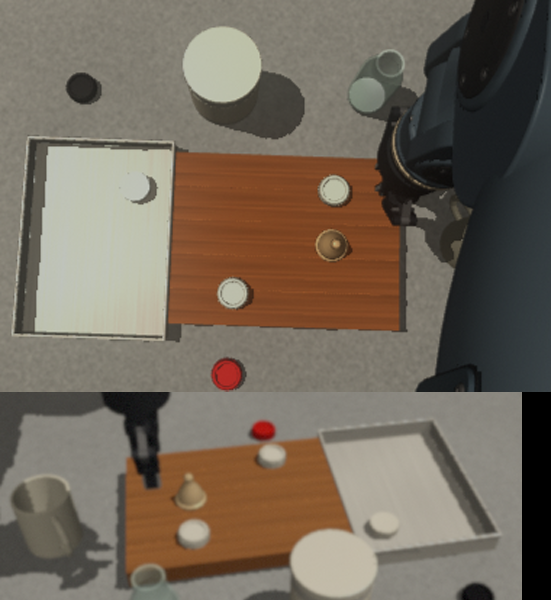

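Cap 1 lies flat in the tin, at top-view crop (137,186). Descending behind the second cap.

Request:
apply_moves:
  motion:
    - [[0.004,0,0.03],[0,0,0]]
    - [[0,0,0.03],[0,0,0]]
    - [[0,0,0.02],[0,0,0]]
    - [[0,0,0.015],[0,0,0]]
    - [[0,0,0.01],[0,0,0]]
    - [[0,0,0.005],[0,0,0]]
    - [[0,0,0],[0,0,0]]

```text
t: 13.18
ee_pos: [0.5946, -0.151, 0.0345]
eef_rot: [1.0, -0.023, 0.0, 0.0]
force: [-0.2, 0.9, -0.5]
finger_gap: 0.24
```

```bash
python3 zoom.py z11 120 130 180 130
```

```text
13.225 [ 0.5948 -0.1511  0.0349] [0.2 0.6 1.6]
[([247.7, 173.3], [0.4599, 0.0378]), ([193.4, 227.1], [0.598, -0.1065])]
```

View pics/z11.png

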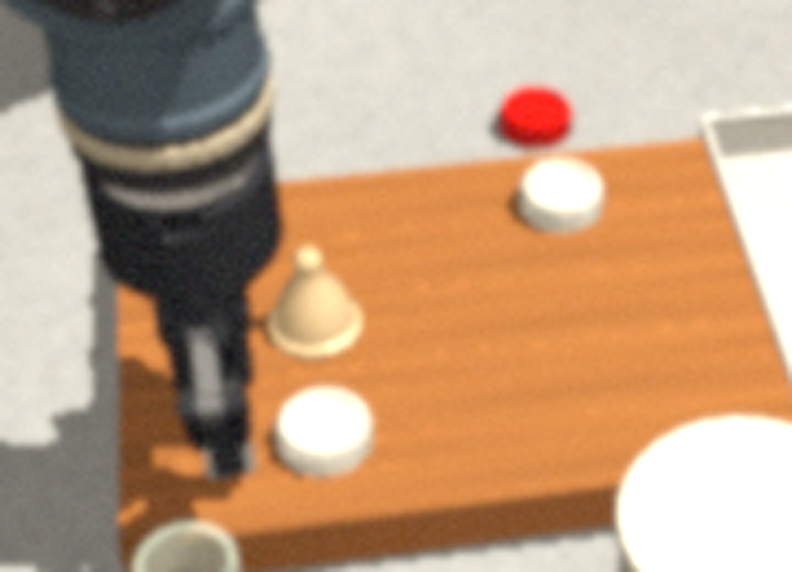

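Request:
apply_moves:
  motion:
    - [[0,-0.01,0],[0,0,0]]
    - [[0,-0.01,0],[0,0,0]]
    - [[0,-0.01,0],[0,0,0]]
    - [[0,-0.01,0],[0,0,0]]
    - [[0,-0.01,0],[0,0,0]]
    - [[0,-0.01,0],[0,0,0]]
    - [[0,-0.01,0],[0,0,0]]
    - [[0,-0.01,0],[0,0,0]]

```text
t: 14.22
ee_pos: [0.5982, -0.0704, 0.0344]
eef_rot: [1.0, -0.023, -0.0, 0.0]
force: [0.2, -0.4, -0.2]
finger_gap: 0.238
```

```bash
python3 zoom.py z12 120 130 180 130
```

```text
14.275 [ 0.5982 -0.0694  0.0344] [-0.4 -0.1  0.3]
[([247.8, 173.2], [0.4598, 0.038]), ([227.4, 224.7], [0.6069, -0.0386])]
```

View pics/z12.png

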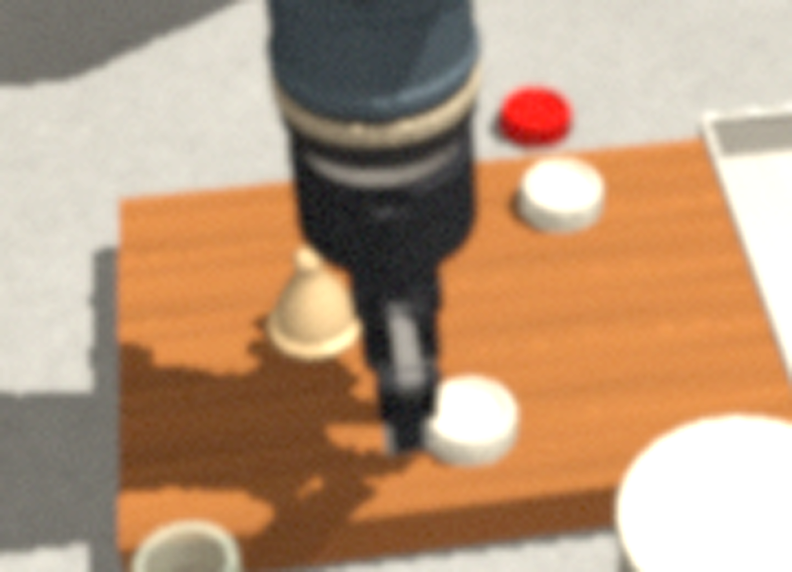

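The cap sits in the cradle and the teat is untouched. I slant the push slightly toward the centre line so that it lands beside cap 1.

Request:
apply_moves:
  motion:
    - [[-0.002,-0.01,0],[0,0,0]]
    - [[-0.003,-0.01,0],[0,0,0]]
    - [[-0.003,-0.01,0],[0,0,0]]
    - [[-0.003,-0.01,0],[0,0,0]]
    - [[-0.003,-0.01,0],[0,0,0]]
    - [[-0.003,-0.01,0],[0,0,0]]
    - [[-0.003,-0.01,0],[0,0,0]]
    - [[-0.003,-0.01,0],[0,0,0]]

```text
t: 15.28
ee_pos: [0.5786, 0.0105, 0.0344]
eef_rot: [1.0, -0.023, -0.0, 0.0]
force: [0.3, 0.1, 0.0]
finger_gap: 0.231
```

```bash
python3 zoom.py z13 160 130 180 130
```

```text
15.325 [0.5782 0.0115 0.0344] [-0.9  1.3  0.6]
[([263.9, 212.4], [0.5895, 0.0427])]
```

View pics/z13.png

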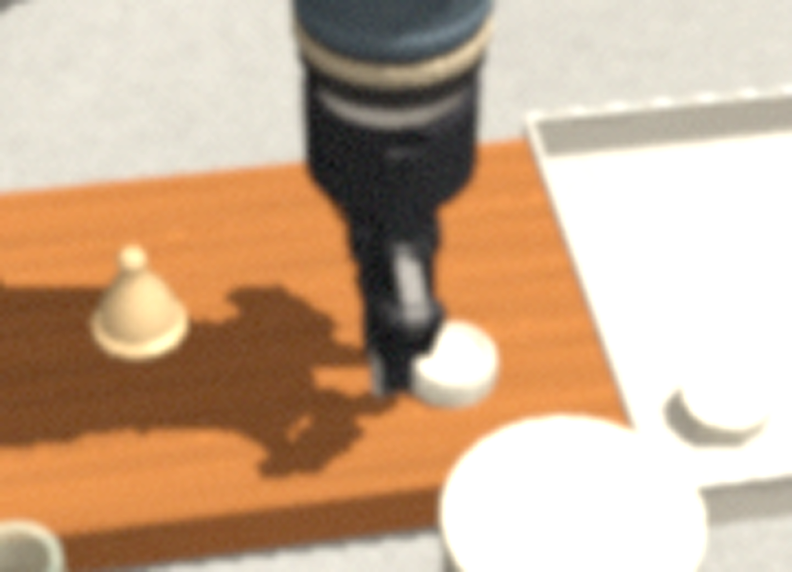

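Request:
apply_moves:
  motion:
    - [[-0.003,-0.01,0],[0,0,0]]
    - [[-0.003,-0.01,0],[0,0,0]]
    - [[-0.003,-0.01,0],[0,0,0]]
    - [[-0.003,-0.01,0],[0,0,0]]
    - [[-0.003,-0.01,0],[0,0,0]]
    - [[-0.002,-0.01,0],[0,0,0]]
    - [[0,-0.01,0],[0,0,0]]
    - [[0,-0.01,0],[0,0,0]]

```text
t: 16.32
ee_pos: [0.5656, 0.0912, 0.0344]
eef_rot: [1.0, -0.023, 0.0, 0.0]
force: [-0.2, 0.9, 0.3]
finger_gap: 0.238
```

```bash
python3 zoom.py z14 180 130 200 130
```

```text
16.375 [0.5657 0.0922 0.0344] [-0.7  1.2 -1. ]
[([247.7, 173.4], [0.4602, 0.0377])]
```

View pics/z14.png

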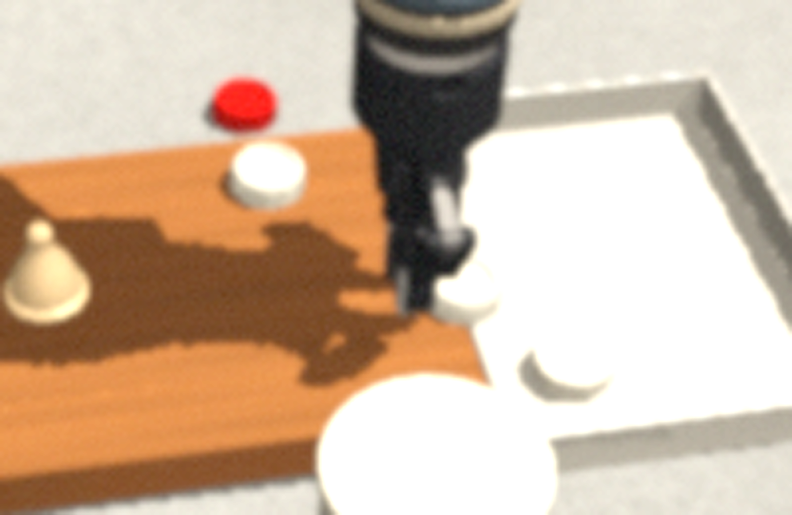

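Request:
apply_moves:
  motion:
    - [[0,-0.01,0],[0,0,0]]
    - [[0,-0.01,0],[0,0,0]]
    - [[0,-0.01,0],[0,0,0]]
    - [[0,-0.01,0],[0,0,0]]
    - [[0,-0.01,0],[0,0,0]]
    - [[0,-0.01,0],[0,0,0]]
    - [[0,-0.01,0],[0,0,0]]
    - [[0,-0.01,0],[0,0,0]]

```text
t: 17.38
ee_pos: [0.5691, 0.1711, 0.0344]
eef_rot: [1.0, -0.023, 0.0, 0.0]
force: [-0.2, 0.9, -0.4]
finger_gap: 0.239
```

```bash
python3 zoom.py z15 180 130 200 130
```

```text
17.425 [0.5692 0.1721 0.0344] [ 1.5  0.7 -0.5]
[([247.7, 172.4], [0.4568, 0.0384])]
```

View pics/z15.png

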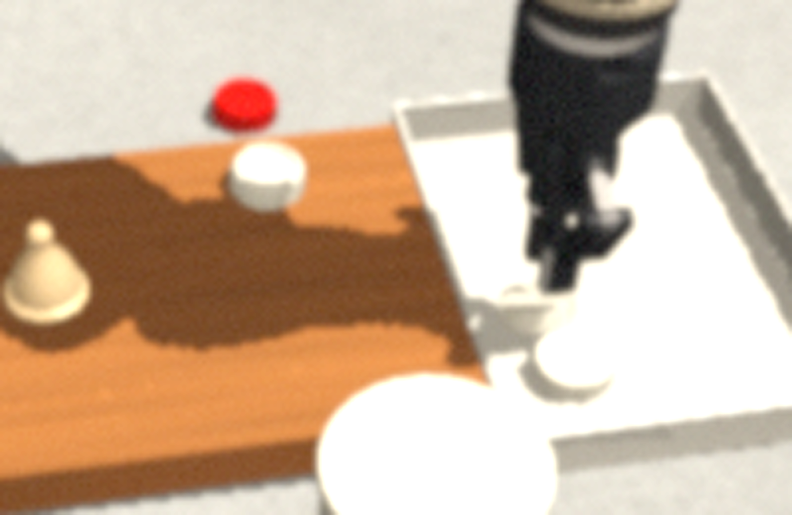

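Cap 2 is in, next to cap 1. Now the near-row cap.

Request:
apply_moves:
  motion:
    - [[0,0,-0.05],[0,0,0]]
    - [[0,0,-0.05],[0,0,0]]
    - [[-0.0265,0.0455,0],[0,0,0]]
    - [[-0.0265,0.0455,0],[0,0,0]]
    - [[-0.0265,0.0455,0],[0,0,0]]
    - [[-0.0265,0.0465,0],[0,0,0]]
    - [[0,0,0],[0,0,0]]
    - [[0,0,0.02],[0,0,0]]

```text
t: 18.42
ee_pos: [0.4564, -0.0078, 0.1156]
eef_rot: [1.0, -0.023, 0.002, -0.0]
force: [0.6, -0.1, -1.0]
finger_gap: 0.237
```

```bash
python3 look.py 16
```

```text
top 0.054 [[0.6561, -0.0335]]
top 0.019 [[0.6632, -0.0361]]
scene 0.054 [[0.4591, 0.0382]]
scene 0.019 [[0.4195, 0.0475]]
18.525 [ 0.4543 -0.0073  0.1133] [0.1 1.  0.4]
```

View pics/l16.png

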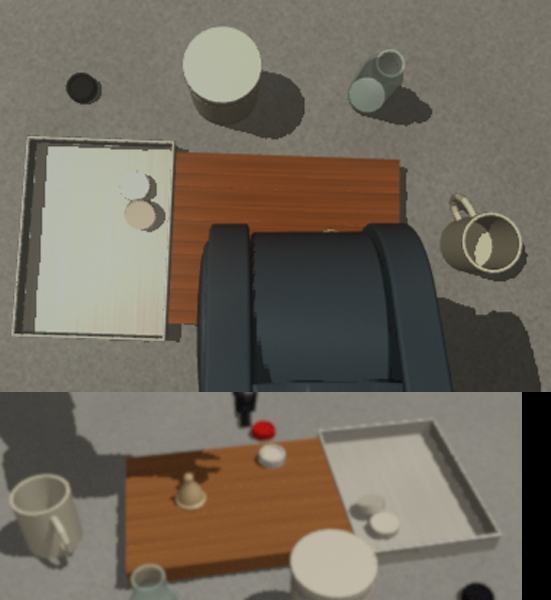

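Request:
apply_moves:
  motion:
    - [[0,0,0.03],[0,0,0]]
    - [[0,0,0.02],[0,0,0]]
    - [[0,0,0.015],[0,0,0]]
    - [[0,0,0.009],[0,0,0]]
    - [[0,0,0.004],[0,0,0]]
    - [[0,0,0],[0,0,0]]

```text
t: 19.27
ee_pos: [0.4551, -0.0074, 0.0366]
eef_rot: [1.0, -0.023, 0.0, 0.0]
force: [-0.6, 0.2, 0.1]
finger_gap: 0.236
```

```bash
python3 zoom.py z17 180 110 200 130
```

```text
19.325 [ 0.4552 -0.0075  0.0368] [0.7 0.6 0.2]
[([247.7, 173.1], [0.4593, 0.0379])]
```

View pics/z17.png

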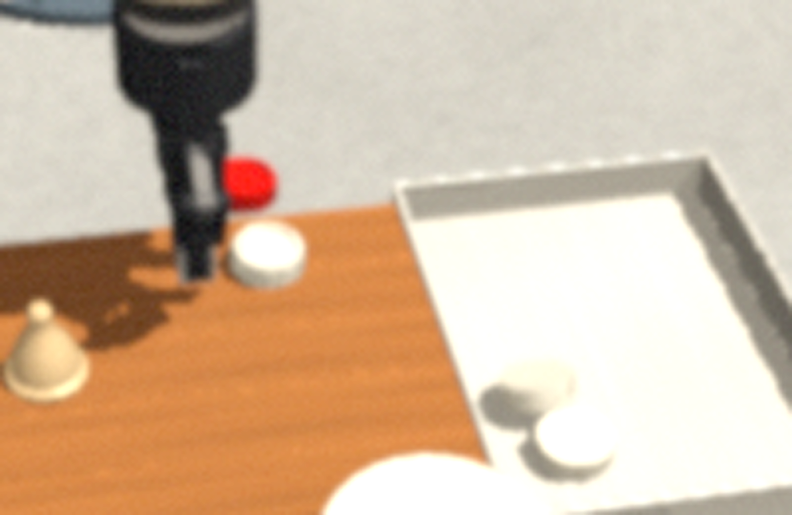

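Request:
apply_moves:
  motion:
    - [[0,0,0.002],[0,0,0]]
    - [[0,-0.01,0],[0,0,0]]
    - [[0,-0.01,0],[0,0,0]]
    - [[0,-0.01,0],[0,0,0]]
    - [[0,-0.01,0],[0,0,0]]
    - [[0,-0.01,0],[0,0,0]]
    - [[0,-0.01,0],[0,0,0]]
    - [[0,-0.01,0],[0,0,0]]

```text
t: 20.32
ee_pos: [0.4581, 0.0631, 0.0344]
eef_rot: [1.0, -0.023, -0.0, 0.0]
force: [0.5, 0.1, -0.3]
finger_gap: 0.238
```

```bash
python3 zoom.py z18 180 110 200 130
```

```text
20.375 [0.4582 0.0639 0.0344] [-0.   0.4  0.1]
[([272.4, 172.3], [0.4688, 0.0943])]
```

View pics/z18.png

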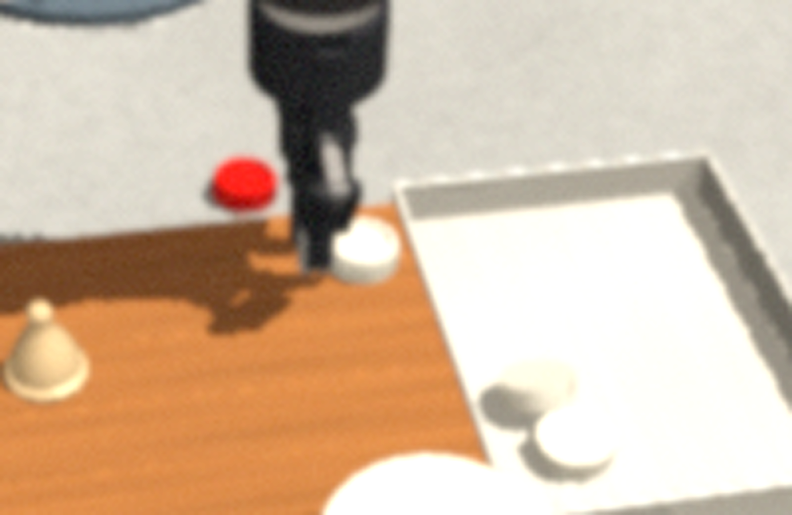

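Request:
apply_moves:
  motion:
    - [[0,-0.01,0],[0,0,0]]
    - [[0,-0.01,0],[0,0,0]]
    - [[0,-0.01,0],[0,0,0]]
    - [[0,-0.01,0],[0,0,0]]
    - [[0,-0.01,0],[0,0,0]]
    - [[0,-0.01,0],[0,0,0]]
    - [[0,-0.01,0],[0,0,0]]
    - [[0,-0.01,0],[0,0,0]]

```text
t: 21.38
ee_pos: [0.4617, 0.143, 0.0344]
eef_rot: [1.0, -0.023, -0.0, 0.0]
force: [-0.2, 0.4, 0.8]
finger_gap: 0.24
```

Request:
apply_moves:
  motion:
    - [[0,-0.01,0],[0,0,0]]
    - [[0,-0.01,0],[0,0,0]]
    - [[0,-0.01,0],[0,0,0]]
    - [[0,0,0],[0,0,0]]
    - [[0,0,-0.04],[0,0,0]]
    - [[0,0,-0.05],[0,0,0]]
    - [[-0.04,-0.03,-0.03],[0,0,0]]
    - [[-0.04,-0.04,-0.02],[0,0,0]]

```text
t: 22.38
ee_pos: [0.3861, 0.2459, 0.176]
eef_rot: [1.0, -0.024, 0.001, -0.0]
force: [0.1, 0.8, -0.1]
finger_gap: 0.23
```

Request:
apply_moves:
  motion:
    - [[-0.03,-0.05,0],[0,0,0]]
    - [[-0.03,-0.05,0],[0,0,0]]
    - [[-0.03,-0.05,0],[0,0,0]]
    - [[0,-0.05,0],[0,0,0]]
    - [[0,0,0],[0,0,0]]

```text
t: 23.0
ee_pos: [0.3051, 0.4525, 0.1737]
eef_rot: [1.0, -0.021, 0.0, -0.0]
force: [-0.0, -0.3, -0.7]
finger_gap: 0.234
```

```bash
python3 zoom.py z19 180 110 200 130; python3 - <<'E'
from station import ctrl;from h import *
a=ctrl.snapshot("top")
I=cv2.resize(a["img"][90:300,80:370],None,fx=2.7,fy=2.7,interpolation=2);cv2.imwrite("pics/t19.png",I[:,:,::-1])
E
```

```text
23.05 [0.305  0.4505 0.1737] [ 0.9 -0.8  0.1]
[]
```

View pics/z19.png

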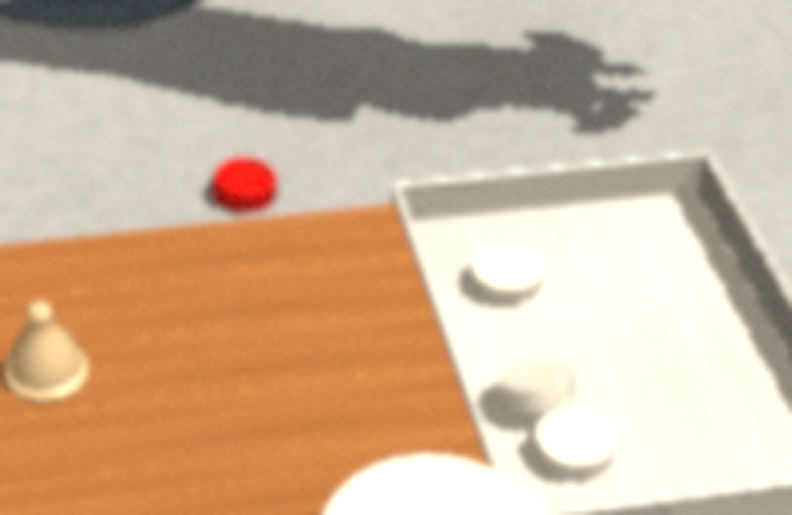

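View pics/t19.png

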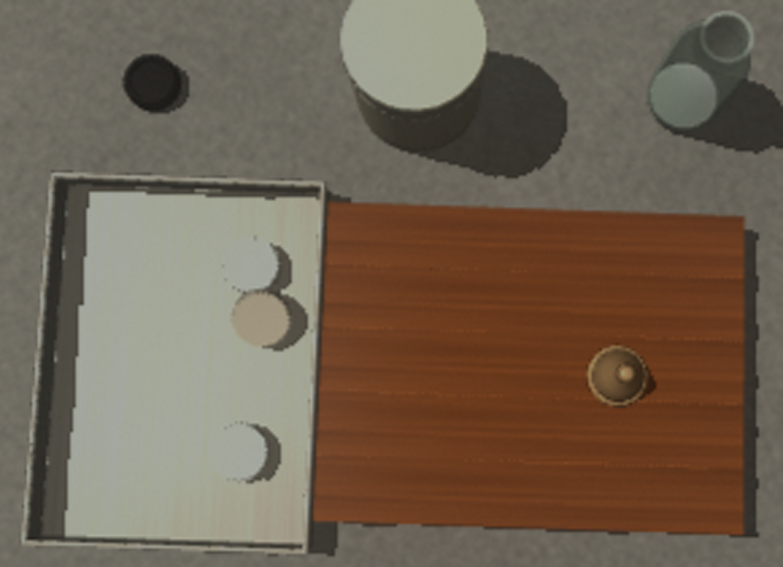

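All three are in the tin, but the middle cap is shaded differently. I check its height and tilt across the two views.

```bash
python3 - <<'E'
from station import ctrl;from h import *
a=ctrl.snapshot("top");b=ctrl.snapshot("scene")
P=lambda r:r["mtx"]@np.hstack([cv2.Rodrigues(np.array(r["rvec"],float))[0],np.array(r["tvec"],float).reshape(3,1)])
for n,t,s in(("cap1",(254,265),(575,435)),("cap2",(262,320),(537,385)),("cap3",(243,452),(507,266))):
  u=np.array([80+t[0]/2.7,90+t[1]/2.7]);v=np.array([180+s[0]/3.96,110+s[1]/3.96])
  X=cv2.triangulatePoints(P(a),P(b),u,v);print(n,(X[:3]/X[3]).T.round(3),ray(a,u,.019).round(3),ray(b,v,.019).round(3))
for n,im,(x,y,w,h) in(("A",a["img"],(150,170,50,100)),("B",b["img"],(290,160,60,70))):
  c=cv2.resize(im[y:y+h,x:x+w],None,fx=580/h,fy=580/h,interpolation=cv2.INTER_CUBIC)
  g=cv2.cvtColor(c,cv2.COLOR_RGB2LAB);g[...,0]=cv2.createCLAHE(3,(3,3)).apply(g[...,0]);c=cv2.cvtColor(g,cv2.COLOR_LAB2BGR)
  cv2.imwrite(f"pics/e{n}.png",c)
A=cv2.imread("pics/eA.png");B=cv2.imread("pics/eB.png");B=cv2.resize(B,None,fx=1,fy=1);o=np.hstack([A,B[:A.shape[0]]]);cv2.imwrite("pics/e20.png",o);print(o.shape)
E
```

```text
cap1 [[0.607 0.176 0.018]] [0.607 0.174 0.019] [0.608 0.177 0.019]
cap2 [[0.564 0.17  0.016]] [0.564 0.168 0.019] [0.567 0.17  0.019]
cap3 [[0.464 0.185 0.017]] [0.463 0.183 0.019] [0.466 0.186 0.019]
(580, 787, 3)
```

View pics/e20.png

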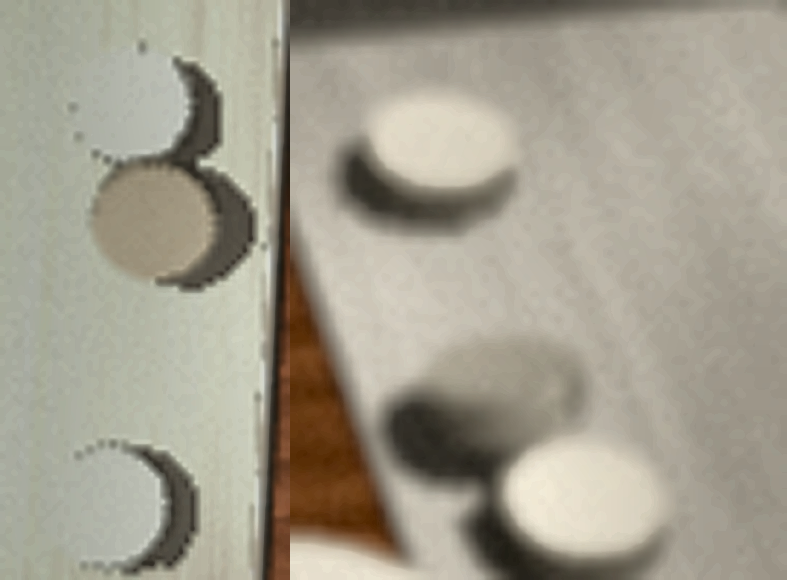

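```bash
python3 - <<'E'
import pickle;from station import ctrl;from h import *
d=pickle.load(open("s0.pkl","rb"));a=ctrl.snapshot("top")
f=lambda i:cv2.cvtColor(i,cv2.COLOR_RGB2GRAY).astype(np.float32)
for n,(x,y,w,h) in dict(teat=(293,214,32,32),mug=(380,190,65,65),bottle=(312,85,60,60),can=(200,70,75,85),red=(222,304,30,30)).items():
  s=cv2.phaseCorrelate(f(d["top"]["img"])[y:y+h,x:x+w].copy(),f(a["img"])[y:y+h,x:x+w].copy());print(n,np.round(s[0],2),round(s[1],2))
print(ctrl.state()["t"])
ctrl.job_done()
E
```

```text
teat [0.07 0.08] 1.0
mug [-0.   -0.01] 1.0
bottle [0.02 0.01] 0.99
can [ 0.49 -0.02] 1.0
red [-0.02 -0.03] 1.0
23.25
the job is handed in; nothing more can be done
```

All three caps are in the baking tin. I pushed each one along the board and over the edge with the slightly open fingertips, with no pinching or lifting, and handed the job in at about 23.3 s.

- **Missed first pass:** on cap 1 the fingertips stood higher than I had assumed and passed over it without moving it. I backed off, lowered the fingers and redid the push.
- **Caps:** triangulating from both cameras puts the cap tops at 16–18 mm, against 19 mm expected for a cap flat on the tin floor. The middle cap touches its neighbour and looks darker. Its height reads flat, but I can't rule out a slight tilt.
- **Objects to leave alone:** the teat, mug, bottle and red look-alike show image shifts under 0.12 px, so they did not move. The canister check disagreed a little, at about 0.5 px (roughly 1 mm). I saw no contact with it, and I did not find out why.
- **Force:** readings between moves stayed under 2 N, and the arm ended clear of everything.

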